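Push the tipped handsets back onto their test cradles

TASK

Two of the three handsets in the test cradles have been left tipped forward on the front bar. With a fingertip, gently push each of these two up and over so that it leans back on its grey backrest, its foot still in the slot. Do not grip or lift any handset, and leave the handset that already leans back and the other things on the bench as they are.

Things in the scene. Friction and masses are not known exactly. Their poses are not given: they have to be found in the camera images.
- cradle_a: fixed cradle with a blue base, 136 deep (x) x 84 wide (y) mm; origin under its centre, x towards its grey backrest (roughly away from the robot), z up; its place in the row varies. Base 12 mm high. Backrest leans back 18 deg, up to 115 mm high. In front a steel bar (bail), 72 mm wide, at x = -40 mm, its top 87 mm above the bench. Holds handset_a.
- cradle_a_slot (a point): centre of the slot's floor in cradle_a, 12 mm above the bench; axes as the cradle's. The slot runs along y, 20 mm wide, between two black ridges 10 mm high; the handset stands in it on its short end
- handset_a: black and grey handset, 56x140x12.5 mm, 0.12 kg, upright in cradle_a; origin mid back face, y up its length, z out of its front. At the start TIPPED FORWARD 25 deg on the bail. Pushed at its top towards the backrest it turns up on its foot (1 to 3 N); from about 5 deg past vertical it falls back by itself. Leaning back, its front is at cradle x = +17 mm at height 100 mm
- handset_a_head (a point): middle of the top end of handset_a. Tipped forward: about 141 mm above the bench, 55 mm in front of the slot (cradle -x). It passes 153 mm high when upright; leaning on the backrest it is about 147 mm high, 39 mm behind the slot
- handset_a_foot (a point): middle of the lower end of handset_a, in the slot
- cradle_b: fixed cradle with a blue base, 136 deep (x) x 84 wide (y) mm; origin under its centre, x towards its grey backrest (roughly away from the robot), z up; its place in the row varies. Base 12 mm high. Backrest leans back 18 deg, up to 115 mm high. In front a steel bar (bail), 72 mm wide, at x = -40 mm, its top 87 mm above the bench. Holds handset_b.
- cradle_b_slot (a point): centre of the slot's floor in cradle_b, 12 mm above the bench; axes as the cradle's. The slot runs along y, 20 mm wide, between two black ridges 10 mm high; the handset stands in it on its short end
- handset_b: black and grey handset, 56x140x12.5 mm, 0.12 kg, upright in cradle_b; origin mid back face, y up its length, z out of its front. At the start TIPPED FORWARD 25 deg on the bail. Pushed at its top towards the backrest it turns up on its foot (1 to 3 N); from about 5 deg past vertical it falls back by itself. Leaning back, its front is at cradle x = +17 mm at height 100 mm
- handset_b_head (a point): middle of the top end of handset_b. Tipped forward: about 141 mm above the bench, 55 mm in front of the slot (cradle -x). It passes 153 mm high when upright; leaning on the backrest it is about 147 mm high, 39 mm behind the slot
- handset_b_foot (a point): middle of the lower end of handset_b, in the slot
- cradle_c: fixed cradle with a blue base, 136 deep (x) x 84 wide (y) mm; origin under its centre, x towards its grey backrest (roughly away from the robot), z up; its place in the row varies. Base 12 mm high. Backrest leans back 18 deg, up to 115 mm high. In front a steel bar (bail), 72 mm wide, at x = -40 mm, its top 87 mm above the bench. Holds handset_c.
- cradle_c_slot (a point): centre of the slot's floor in cradle_c, 12 mm above the bench; axes as the cradle's. The slot runs along y, 20 mm wide, between two black ridges 10 mm high; the handset stands in it on its short end
- handset_c: black and grey handset, 56x140x12.5 mm, 0.12 kg, upright in cradle_c; origin mid back face, y up its length, z out of its front. At the start it already leans properly BACK on its backrest and is to be left alone
- handset_c_head (a point): middle of the top end of handset_c. About 147 mm above the bench, 39 mm behind the slot
- handset_c_foot (a point): middle of the lower end of handset_c, in the slot
- solvent_bottle: white bottle with a red cap, 66 mm across, 130 mm tall, stands on the bench at the right; loose, to be left alone; origin at the centre of its underside
- black_tape: roll of black tape lying flat, 58 mm across, 19 mm tall, in front of the robot; loose, to be left alone; origin at the centre of its underside
- screw_bin: small blue open bin of screws, 100x66x50 mm, at the left; loose, to be left alone; origin at the centre of its underside
- key_bin: small red open bin of key caps, 103x69x50 mm, at the left; loose, to be left alone; origin at the centre of its underside
Things that resemble listed ones, but are neither listed nor needed, are in the scene too. What is shaped like the cradle_b but orange is not meant.

How it is judged:
By the outcome, as a careful person would: the job done as asked, in the order asked, and still so for the second after the job is handed in, with the robot touching nothing.
It also fails if it takes over 48 s, if anything falls off the work surface, if the arm or the gripper's body presses on something with over 40 N, if the wrist force passes 120 N, or if a joint passes its speed limit or range.

ROBOT

A 7-joint arm with a two-finger parallel gripper is mounted at the origin on the work surface; the furniture and walls round the work are solid. World frame = base frame: x ahead of the robot, y to its left, z up, the work surface at z = 0. Lengths are in mm, angles in rad, forces in N, time in s.
With the tool pointing down it reaches from about 400 to 875 mm from the base axis. Payload 4.4 kg.
Tool frame: the origin (TCP) lies midway between the tips of the shut fingers; the grasp point (between the pads) lies 19 mm behind it; z points along the fingers, y is the line along which they close (so a half turn about z gives the same grasp; the last joint's range is limited). The gripper opens to 85 mm and grips with 20 to 120 N. Pads are 22 mm wide; open, the fingers measure 114 mm over their backs; the gripper's body (76 mm by 85 mm) begins 54 mm behind the grasp point. The pads swing forward as they close: fully open they stand 13 mm farther back than shut.
Start: joints at [1.126, 0.628, 0.038, 1.517, -0.027, 0.996, -0.02], TCP at [240.402, -603.924, 231.313] pointing down, gripper open.
Joint ranges: [-3.06, 3.06], [-0.37, 2.12], [-1.25, 1.32], [0.18, 2.47], [-1.1, 4.24], [0.23, 1.98], [-2.94, 2.94]. Speed limits (rad/s): [2.57, 2.57, 3.14, 3.14, 3.14, 3.14, 3.14].

INTERFACE

Orientations are given as [roll, pitch, yaw] about the fixed x, y, z axes, in that order (R = Rz(yaw) Ry(pitch) Rx(roll)).
In Python, from cell import monitor, cams, ctrl gives the robot as it stands.
- The arm moves only by the tool drive_tool, never from a script. Its argument "motion" is a list of rows, each an object with "fingers": the opening, from 0 (shut) to 1 (fully open); "linear": the shift along the tool's x, y, z in m, a list of three; "twist": the turn about the tool's z in rad. In form: [{"fingers": fingers, "linear": [x, y, z], "twist": twist}, ...]. A call has 1 to 5 rows; each row shifts and turns the commanded pose from where the row before left it, along the tool's axes as they then stand; what a row does not reach is not made up. A row lasts 1/12 s, in which the tool goes at most 41.7 mm and 7.16 degrees, less where a joint would pass 70% of its speed; a pose out of reach is approached as far as the arm can. A call with a gripper value outside its range is refused whole. The fingers move at their own pace and stop on an object; the grip force is fixed at half the most. Time passes only in rows, so rows that do not move let the fingers close. It gives the time, the measured TCP pose, the force, the opening and the grip force at its end, in the units of the state.
- monitor.read_state(): the state, without advancing time (a new reading comes with each control period).
- cams.get_image(name): name is "side" or "top" or "wrist"; returns a dict with "color" (384x512x3 uint8, blue, green, red), "K" (3x3 intrinsics, pixels), "R" (3x3) and "t" (3): a world point X has camera coordinates R X + t. Camera axes: x right, y down, z forward; pixel columns grow to the right and rows downward; lengths in mm; the calibration is good to about 2 mm. A picture is of the moment at which its call begins. There is no depth.
- ctrl.finish_job(): hands the job in; it is judged then, once.
The state is a dict: "clock": time; "qpos": joint angles; "qd": joint speeds; "tau": joint torques, N m; "eef_pos": TCP position; "tool_rot": TCP orientation; "force": force on the tool from outside, world axes, zero at the start; "torque": the same for the moment, N m; "width": finger opening in mm; "gripper_force": force on a finger pad.
Only numpy, scipy, OpenCV 4.12 (cv2) and the standard library are available. Lean on these libraries where they do the work, as an engineer would, in place of code of your own. Each camera call takes 0.05 s, during which the arm holds its last target. There are 200 camera calls.

## Working session

There is one attempt and no reset: what is moved stays moved. The work goes in short steps, Python scripts to look and compute and a tool call to move; the robot and the scene stay as the last step left them, time stands still between calls to the robot, and variables do not carry over. Pictures are saved under pics/ and viewed, at most 10 in all, crops included, and the job is handed in when it is done.

Besides the shell and the picture viewer there is one more tool, called after ">>>" as a command line: name --argument value ..., lists and objects as JSON in quotes. drive_tool: Moves the arm, as the interface text tells. Its arguments: {"type":"object","properties":{"motion":{"type":"array"}},"required":["motion"]}

```bash
mkdir -p pics; ls; python3 - <<'E'
from cell import monitor,cams
import cv2,numpy as np
s=monitor.read_state();print(s)
for n in("top","side"):
    d=cams.get_image(n);cv2.imwrite(f"pics/{n}0.png",d["color"]);np.savez(f"pics/{n}0.npz",**d);print(n,d["K"].tolist(),d["R"].round(3).tolist(),d["t"])
E
```

```text
pics
{'clock': 0.0, 'qpos': array([ 1.12617429,  0.62936616,  0.03843512,  1.51839545, -0.0270269 ,
        0.99628229, -0.02000151]), 'qd': array([-0.00146704, -0.0009311 , -0.0009066 , -0.00192012, -0.00202958,
        0.00015684,  0.00067477]), 'tau': array([-1.80089861e-03, -5.63397145e+01,  1.22512210e+00, -1.93443435e+01,
        1.09005219e-02,  1.04663594e-02, -7.66364423e-06]), 'eef_pos': array([ 240.1885623 , -603.30853792,  230.36719519]), 'tool_rot': array([-3.13965893e+00,  5.41336768e-07,  3.78810791e-01]), 'force': array([-0.29961403, -1.10909389, -0.14584214]), 'torque': array([-0.02942342, -0.02885234,  0.007755  ]), 'gripper_force': 0.0, 'width': 85.5441096668497}
top [[368.2312614238268, 0.0, 261.48757232899044], [0.0, 368.2312614238268, 196.99216541438926], [0.0, 0.0, 1.0]] [[0.382, -0.924, -0.005], [-0.899, -0.37, -0.235], [0.215, 0.094, -0.972]] [-163.31960518  593.39052751 1317.30879577]
side [[424.18291231936837, 0.0, 256.83160040307257], [0.0, 424.18291231936837, 194.98547071510427], [0.0, 0.0, 1.0]] [[-1.0, 0.019, -0.016], [0.025, 0.657, -0.753], [-0.003, -0.753, -0.658]] [ 571.00130683    8.4168591  1387.6475403 ]
```

View pics/top0.png

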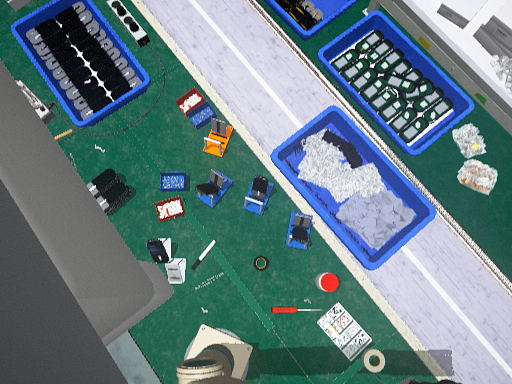

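View pics/side0.png

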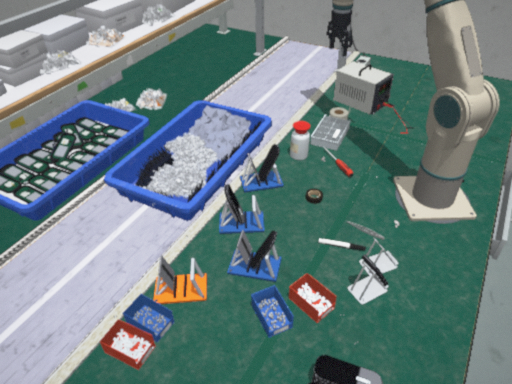

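The top view shows blue cradles near (213,188), (258,195) and (298,230). The lookalikes are the orange cradle at (217,138) and the white stands at (160,250) and (175,270). In the side view the blue cradles are at (255,260), (241,215) and (262,178). The outer two handsets lean right, towards the robot, so they are tipped. The middle one leans left, so it is already back. I'll check this in one close crop, with the blue bases segmented.

```bash
cat > h.py <<'E'
import numpy as np,cv2
def ray(d,u,v):
    r=np.linalg.inv(d["K"])@[u,v,1.0]; return -d["R"].T@d["t"], d["R"].T@r
def plane(d,u,v,z):
    o,r=ray(d,u,v); return o+r*(z-o[2])/r[2]
def proj(d,X):
    p=d["K"]@(d["R"]@np.asarray(X,float)+d["t"]); return p[:2]/p[2]
def tri(d1,p1,d2,p2):
    A=[];b=[]
    o1,r1=ray(d1,*p1);o2,r2=ray(d2,*p2)
    s=np.linalg.lstsq(np.c_[r1,-r2],o2-o1,rcond=None)[0]
    a,c=o1+s[0]*r1,o2+s[1]*r2; return (a+c)/2,np.linalg.norm(a-c)
E
python3 - <<'E'
import cv2,numpy as np
from h import *
t=dict(np.load("pics/top0.npz"));s=dict(np.load("pics/side0.npz"))
a=cv2.resize(t["color"][160:260,190:320],None,fx=4.2,fy=4.2,interpolation=2)
b=cv2.resize(s["color"][140:285,210:295],None,fx=2.9,fy=2.9,interpolation=2)
a=a[:420,:546];b=b[:420]
cv2.imwrite("pics/crop0.png",np.hstack([a[:min(len(a),len(b))],b[:min(len(a),len(b))]]))
for n,d in(("top",t),("side",s)):
    h=cv2.cvtColor(d["color"],cv2.COLOR_BGR2HSV)
    m=cv2.inRange(h,(100,130,60),(125,255,255));m=cv2.morphologyEx(m,cv2.MORPH_CLOSE,np.ones((3,3)))
    for c in cv2.findContours(m,0,1)[0]:
        if 100<cv2.contourArea(c)<2500:
            r=cv2.minAreaRect(c);x=cv2.boundingRect(c)
            P=np.array([plane(d,*q,12)[:2] for q in c[:,0]],np.float32)
            R=cv2.minAreaRect(P)
            print(n,x,np.round(R[0]),np.round(R[1]),round(R[2],1),cv2.boxPoints(R).round().tolist())
E
```

```text
top (285, 211, 27, 39) [ 558. -100.] [138.  84.] 11.0 [[482.0, -72.0], [498.0, -155.0], [634.0, -129.0], [618.0, -46.0]]
top (242, 181, 32, 35) [624.  97.] [138.  85.] 1.5 [[554.0, 138.0], [556.0, 52.0], [694.0, 56.0], [692.0, 141.0]]
top (158, 171, 29, 21) [549. 435.] [ 81. 111.] 25.2 [[489.0, 468.0], [536.0, 368.0], [609.0, 402.0], [562.0, 502.0]]
top (196, 170, 37, 39) [586. 267.] [ 84. 138.] 76.6 [[509.0, 242.0], [643.0, 210.0], [662.0, 292.0], [528.0, 324.0]]
top (187, 101, 30, 29) [854. 444.] [ 91. 107.] 58.0 [[785.0, 433.0], [875.0, 377.0], [924.0, 454.0], [833.0, 511.0]]
top (263, 0, 96, 41) [1457.  187.] [207. 428.] 22.2 [[1280.0, 346.0], [1442.0, -51.0], [1633.0, 27.0], [1472.0, 424.0]]
side (124, 295, 50, 47) [846. 427.] [ 83. 127.] 55.1 [[770.0, 429.0], [874.0, 356.0], [921.0, 424.0], [817.0, 497.0]]
side (251, 285, 43, 53) [542. 417.] [ 83. 132.] 23.1 [[478.0, 462.0], [530.0, 340.0], [606.0, 372.0], [555.0, 494.0]]
side (227, 255, 55, 27) [584. 273.] [ 89. 139.] 77.8 [[506.0, 244.0], [642.0, 215.0], [661.0, 302.0], [525.0, 331.0]]
side (219, 211, 46, 23) [621. 102.] [138.  93.] 1.6 [[551.0, 146.0], [553.0, 53.0], [691.0, 57.0], [688.0, 150.0]]
side (242, 171, 42, 21) [555. -92.] [138.  89.] 13.5 [[478.0, -65.0], [498.0, -151.0], [632.0, -119.0], [611.0, -33.0]]
```

View pics/crop0.png

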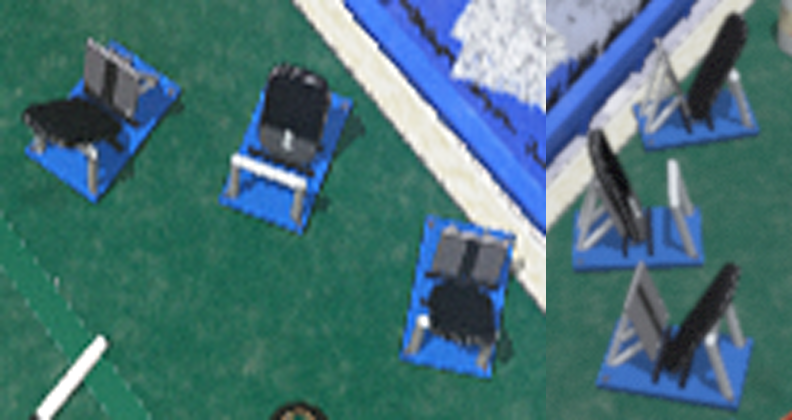

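The crop confirms that the left and right blue cradles hold tipped handsets and the middle one leans back. Both views give bases of about 138x84 mm, which matches the listing. Next I'll check the head points against the expected positions.

```bash
python3 - <<'E'
import cv2,numpy as np
from h import *
t=dict(np.load("pics/top0.npz"));s=dict(np.load("pics/side0.npz"))
C={"L":(585.5,268.5,-13.2),"C":(623,99,1.5),"R":(557,-97,12)}
def loc(k,p):
    x,y,a=C[k];a=np.radians(a);return np.array([x+np.cos(a)*p[0]-np.sin(a)*p[1],y+np.sin(a)*p[0]+np.cos(a)*p[1],p[2]])
pan=[]
for k in C:
    hd=loc(k,(39,0,147) if k=="C" else (-55,0,141)); ft=loc(k,(0,0,12))
    print(k,"head pred",hd.round(),"px",proj(t,hd).round(1),proj(s,hd).round(1))
    # dark blob centroid in both views near the handset middle
    ps=[]
    for d in(t,s):
        q=proj(d,(hd+ft)/2).astype(int);g=d["color"].max(2);m=(g<55).astype(np.uint8)
        w=np.zeros_like(m);w[q[1]-28:q[1]+28,q[0]-28:q[0]+28]=1
        n,l,st,ce=cv2.connectedComponentsWithStats(m*w,connectivity=4);i=1+st[1:,4].argmax()
        ps.append(ce[i]);print("  blob",st[i],ce[i].round(1),"pred mid",proj(d,(hd+ft)/2).round(1))
    X,e=tri(t,ps[0],s,ps[1])
    a=np.radians(C[k][2]);v=X[:2]-np.array(C[k][:2]);print("  mid",X.round(),"gap",round(e,1),"in cradle",(v@[np.cos(a),np.sin(a)]).round(1),(v@[-np.sin(a),np.cos(a)]).round(1))
for n,d,pt in(("bottle",0,0),):
    m=[]
    for d in(t,s):
        h=cv2.cvtColor(d["color"],cv2.COLOR_BGR2HSV);r=cv2.inRange(h,(0,170,120),(8,255,255))|cv2.inRange(h,(172,170,120),(180,255,255))
        q=[330,282] if d is t else [300,127]
        w=np.zeros_like(r);w[q[1]-16:q[1]+16,q[0]-16:q[0]+16]=1
        y,x=np.nonzero(r*w);m.append((x.mean(),y.mean()))
    print(n,m,tri(t,m[0],s,m[1]))
E
```

```text
L head pred [532. 281. 141.] px [200.  190.9] [273.4 234.3]
  blob [196 183  23  12 168] [207.6 188.4] pred mid [207.3 189.4]
  blob [249 231  26  38 300] [261.5 251.1] pred mid [263.  249.6]
  mid [563. 277.  73.] gap 0.7 in cradle -23.6 2.8
C head pred [662. 100. 147.] px [260.5 176.7] [224.9 187.9]
  blob [252 177  16  17 173] [259.8 184.9] pred mid [258.7 186.5]
  blob [228 187  11  27  98] [233.5 199.5] pred mid [233. 205.]
  mid [642.  96.  99.] gap 4.6 in cradle 19.3 -3.2
R head pred [ 503. -108.  141.] px [298.5 239.7] [276.5 146.7]
  blob [292 227  15  14 144] [299.3 233.4] pred mid [298.  234.4]
  blob [259 145  20  36 292] [268.  163.1] pred mid [268.2 163.9]
  mid [ 533. -105.   79.] gap 4.4 in cradle -25.4 -3.1
bottle [(np.float64(329.34274193548384), np.float64(282.01209677419354)), (np.float64(301.31654676258995), np.float64(126.48920863309353))] (array([ 408.81168552, -259.15804093,  120.86459334]), np.float64(4.16076270774205))
```

>>> drive_tool --motion '[{"fingers": 0, "linear": [0, 0, 0], "twist": 0.09}, {"fingers": 0, "linear": [0, 0, 0], "twist": 0.09}, {"fingers": 0, "linear": [0.02, -0.029, 0], "twist": 0}, {"fingers": 0, "linear": [0.02, -0.029, 0], "twist": 0}, {"fingers": 0, "linear": [0.02, -0.029, 0], "twist": 0}]'

```text
clock: 0.52
eef_pos: [281.9, -505.5, 230.6]
tool_rot: [-3.14, 0.0, 0.197]
force: [0.5, 0.2, 0.3]
width: 25.7
gripper_force: 0.0
```

>>> drive_tool --motion '[{"fingers": 0, "linear": [0.02, -0.029, 0], "twist": 0}, {"fingers": 0, "linear": [0.02, -0.029, 0], "twist": 0}, {"fingers": 0, "linear": [0.02, -0.029, 0], "twist": 0}, {"fingers": 0, "linear": [0.02, -0.029, 0], "twist": 0}, {"fingers": 0, "linear": [0.02, -0.029, 0], "twist": 0}]'

```text
clock: 0.93
eef_pos: [351.6, -343.1, 231.1]
tool_rot: [-3.141, 0.0, 0.199]
force: [0.7, -0.2, -0.1]
width: 0.0
gripper_force: 0.0
```

>>> drive_tool --motion '[{"fingers": 0, "linear": [0.021, -0.028, 0], "twist": 0}, {"fingers": 0, "linear": [0.021, -0.028, 0], "twist": 0}, {"fingers": 0, "linear": [0.021, -0.028, 0], "twist": 0}, {"fingers": 0, "linear": [0.021, -0.028, 0], "twist": 0}, {"fingers": 0, "linear": [0.021, -0.028, 0], "twist": 0}]'

```text
clock: 1.35
eef_pos: [427.0, -185.2, 231.2]
tool_rot: [-3.141, 0.0, 0.199]
force: [0.8, -0.7, -0.6]
width: 0.1
gripper_force: 0.0
```

>>> drive_tool --motion '[{"fingers": 0, "linear": [0.021, -0.028, 0], "twist": 0}, {"fingers": 0, "linear": [0.021, -0.028, 0], "twist": 0}, {"fingers": 0, "linear": [0, 0, 0.03], "twist": 0}, {"fingers": 0, "linear": [0, 0, 0.03], "twist": 0}, {"fingers": 0, "linear": [0, 0, 0.03], "twist": 0}]'

```text
clock: 1.77
eef_pos: [457.5, -122.8, 140.6]
tool_rot: [3.141, -0.002, 0.201]
force: [-0.8, 0.1, -1.7]
width: -0.0
gripper_force: 0.0
```

>>> drive_tool --motion '[{"fingers": 0, "linear": [0, 0, 0.015], "twist": 0}, {"fingers": 0, "linear": [0, 0, 0.01], "twist": 0}, {"fingers": 0, "linear": [0, 0, 0], "twist": 0}]'

```text
clock: 2.02
eef_pos: [455.1, -123.2, 114.1]
tool_rot: [-3.14, 0.005, 0.199]
force: [0.4, 0.2, 0.1]
width: 0.2
gripper_force: 0.0
```

```bash
python3 - <<'E'
from cell import cams
import cv2,numpy as np
a=cams.get_image("side")["color"][100:250,180:330];b=cams.get_image("top")["color"][170:290,230:350]
cv2.imwrite("pics/p1.png",np.hstack([cv2.resize(a,(395,395)),cv2.resize(b,(395,395))]))
E
```

```text
(no output)
```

View pics/p1.png

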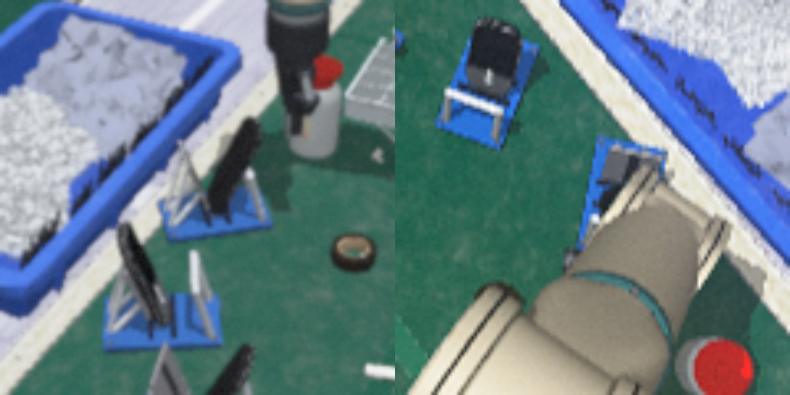

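The finger is shut and sits in front of the right handset, in side-crop pixels at about (295,130). It clears the bottle, and the cradle-frame offsets are about u=-105, v=-3. I'll push now.

>>> drive_tool --motion '[{"fingers": 0, "linear": [0.006, 0, 0], "twist": 0}, {"fingers": 0, "linear": [0.006, 0, 0], "twist": 0}, {"fingers": 0, "linear": [0.006, 0, 0], "twist": 0}, {"fingers": 0, "linear": [0.006, 0, 0], "twist": 0}, {"fingers": 0, "linear": [0.005, 0, 0], "twist": 0}]'

```text
clock: 2.53
eef_pos: [486.7, -117.8, 116.8]
tool_rot: [3.141, -0.002, 0.199]
force: [-0.1, 0.2, -0.0]
width: 0.2
gripper_force: 0.0
```

>>> drive_tool --motion '[{"fingers": 0, "linear": [0.004, 0, 0], "twist": 0}, {"fingers": 0, "linear": [0.004, 0, 0], "twist": 0}, {"fingers": 0, "linear": [0.004, 0, 0], "twist": 0}, {"fingers": 0, "linear": [0.004, 0, 0], "twist": 0}, {"fingers": 0, "linear": [0.004, 0, 0], "twist": 0}]'

```text
clock: 2.95
eef_pos: [505.1, -114.0, 116.3]
tool_rot: [-3.142, 0.0, 0.199]
force: [-0.4, -0.1, -0.1]
width: 0.2
gripper_force: 0.1
```

>>> drive_tool --motion '[{"fingers": 0, "linear": [0.004, 0, 0], "twist": 0}, {"fingers": 0, "linear": [0.004, 0, 0], "twist": 0}, {"fingers": 0, "linear": [0.004, 0, 0], "twist": 0}, {"fingers": 0, "linear": [0.004, 0, 0], "twist": 0}, {"fingers": 0, "linear": [0.004, 0, 0], "twist": 0}]'

```text
clock: 3.37
eef_pos: [524.9, -110.0, 116.3]
tool_rot: [3.142, -0.0, 0.199]
force: [-0.3, 0.1, 0.1]
width: 0.4
gripper_force: 0.0
```

```bash
cat > look.py <<'E'
from cell import cams
import cv2,sys
x,y,n=int(sys.argv[1]),int(sys.argv[2]),sys.argv[3]
a=cams.get_image("side")["color"][y:y+100,x:x+120]
cv2.imwrite(f"pics/{n}.png",cv2.resize(a,(600,500),interpolation=2))
E
python3 look.py 205 110 p2
```

```text
(no output)
```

View pics/p2.png

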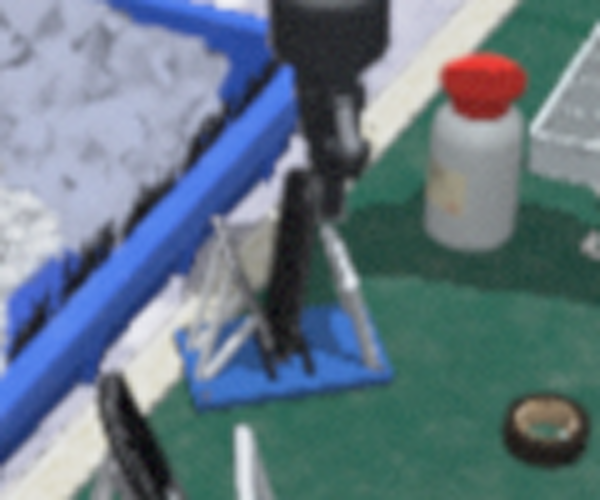

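The side crop shows the handset raised by the finger to almost vertical, from (285,350) to (300,180), with its foot still in the slot. I'll keep pushing slowly.

>>> drive_tool --motion '[{"fingers": 0, "linear": [0.004, 0, 0], "twist": 0}, {"fingers": 0, "linear": [0.004, 0, 0], "twist": 0}, {"fingers": 0, "linear": [0.003, 0, 0], "twist": 0}, {"fingers": 0, "linear": [0.003, 0, 0], "twist": 0}, {"fingers": 0, "linear": [0.003, 0, 0], "twist": 0}]'

```text
clock: 3.83
eef_pos: [541.4, -106.7, 116.3]
tool_rot: [-3.142, -0.0, 0.199]
force: [-0.2, -0.5, 0.5]
width: 0.1
gripper_force: 0.0
```

>>> drive_tool --motion '[{"fingers": 0, "linear": [0.003, 0, 0], "twist": 0}, {"fingers": 0, "linear": [0.003, 0, 0], "twist": 0}, {"fingers": 0, "linear": [0.003, 0, 0], "twist": 0}, {"fingers": 0, "linear": [0.003, 0, 0], "twist": 0}, {"fingers": 0, "linear": [0.003, 0, 0], "twist": 0}]'

```text
clock: 4.25
eef_pos: [556.1, -103.7, 116.3]
tool_rot: [-3.142, 0.0, 0.199]
force: [0.5, -0.1, 0.6]
width: -0.2
gripper_force: 0.1
```

>>> drive_tool --motion '[{"fingers": 0, "linear": [0.003, 0, 0], "twist": 0}, {"fingers": 0, "linear": [0.002, 0, 0], "twist": 0}, {"fingers": 0, "linear": [0, 0, 0], "twist": 0}]'

```text
clock: 4.5
eef_pos: [561.3, -102.6, 116.3]
tool_rot: [3.142, -0.001, 0.199]
force: [-0.2, 0.4, -0.3]
width: 0.2
gripper_force: 0.0
```

```bash
python3 look.py 205 110 p3
```

```text
(no output)
```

View pics/p3.png

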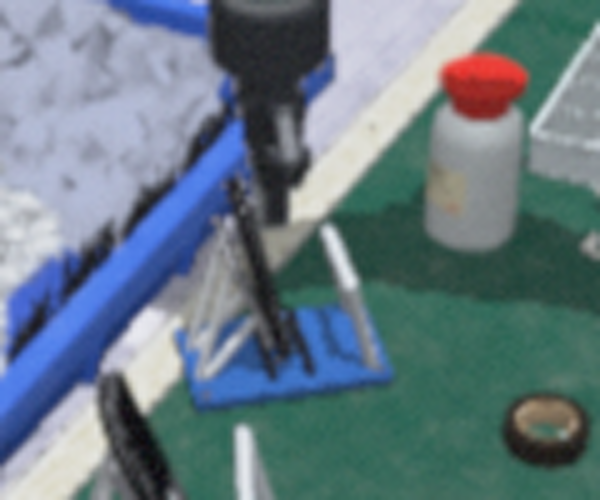

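The right handset now leans on its backrest, from (280,350) to (235,190), with its foot in the slot. I'll withdraw, rise, and go to the left cradle.

>>> drive_tool --motion '[{"fingers": 0, "linear": [-0.01, 0, 0], "twist": 0}, {"fingers": 0, "linear": [-0.02, 0, 0], "twist": 0}, {"fingers": 0, "linear": [-0.025, 0, 0], "twist": 0}, {"fingers": 0, "linear": [-0.03, 0, 0], "twist": 0}, {"fingers": 0, "linear": [-0.025, 0, 0], "twist": 0}]'

```text
clock: 4.97
eef_pos: [450.8, -124.8, 116.3]
tool_rot: [-3.141, 0.001, 0.199]
force: [-1.3, 0.5, 0.1]
width: -0.2
gripper_force: 0.0
```

>>> drive_tool --motion '[{"fingers": 0, "linear": [0, 0, -0.03], "twist": 0}, {"fingers": 0, "linear": [0, 0, -0.03], "twist": 0}, {"fingers": 0, "linear": [0, 0, -0.03], "twist": 0}, {"fingers": 0, "linear": [0, 0, 0], "twist": 0.11}, {"fingers": 0, "linear": [0, 0, 0], "twist": 0.11}]'

```text
clock: 5.38
eef_pos: [454.1, -125.0, 208.5]
tool_rot: [3.141, -0.005, -0.027]
force: [-0.4, -0.7, -1.2]
width: 0.4
gripper_force: 0.0
```

>>> drive_tool --motion '[{"fingers": 0, "linear": [0, 0, 0], "twist": 0.11}, {"fingers": 0, "linear": [0, 0, 0], "twist": 0.1}, {"fingers": 0, "linear": [-0.005, -0.03, 0], "twist": 0}, {"fingers": 0, "linear": [-0.005, -0.03, 0], "twist": 0}, {"fingers": 0, "linear": [-0.005, -0.03, 0], "twist": 0}]'

```text
clock: 5.8
eef_pos: [458.7, -32.9, 206.4]
tool_rot: [3.142, -0.0, -0.233]
force: [0.7, 0.3, 0.2]
width: -0.2
gripper_force: 0.0
```

>>> drive_tool --motion '[{"fingers": 0, "linear": [-0.005, -0.03, 0], "twist": 0}, {"fingers": 0, "linear": [-0.005, -0.03, 0], "twist": 0}, {"fingers": 0, "linear": [-0.005, -0.03, 0], "twist": 0}, {"fingers": 0, "linear": [-0.005, -0.03, 0], "twist": 0}, {"fingers": 0, "linear": [-0.005, -0.03, 0], "twist": 0}]'

```text
clock: 6.22
eef_pos: [468.7, 119.7, 206.5]
tool_rot: [-3.142, -0.0, -0.231]
force: [0.9, -1.2, 0.4]
width: 0.2
gripper_force: 0.0
```

>>> drive_tool --motion '[{"fingers": 0, "linear": [-0.005, -0.0345, 0], "twist": 0}, {"fingers": 0, "linear": [-0.005, -0.0345, 0], "twist": 0}, {"fingers": 0, "linear": [-0.005, -0.0345, 0], "twist": 0}, {"fingers": 0, "linear": [-0.005, -0.0345, 0], "twist": 0}, {"fingers": 0, "linear": [-0.005, -0.0345, 0], "twist": 0}]'

```text
clock: 6.63
eef_pos: [483.9, 293.5, 206.4]
tool_rot: [3.141, 0.0, -0.231]
force: [0.9, -0.6, -0.3]
width: -0.2
gripper_force: 0.0
```

>>> drive_tool --motion '[{"fingers": 0, "linear": [0, 0, 0], "twist": 0}, {"fingers": 0, "linear": [0, 0, 0.03], "twist": 0}, {"fingers": 0, "linear": [0, 0, 0.03], "twist": 0}, {"fingers": 0, "linear": [0, 0, 0.03], "twist": 0}, {"fingers": 0, "linear": [0, 0, 0], "twist": 0}]'

```text
clock: 7.05
eef_pos: [480.5, 289.6, 111.5]
tool_rot: [3.134, 0.007, -0.231]
force: [-0.1, -0.3, 0.6]
width: -0.2
gripper_force: 0.0
```

>>> drive_tool --motion '[{"fingers": 0, "linear": [0.006, 0, 0], "twist": 0}, {"fingers": 0, "linear": [0.006, 0, 0], "twist": 0}, {"fingers": 0, "linear": [0.006, 0, 0], "twist": 0}, {"fingers": 0, "linear": [0.006, 0, 0], "twist": 0}, {"fingers": 0, "linear": [0.006, 0, 0], "twist": 0}]'

```text
clock: 7.47
eef_pos: [515.2, 285.0, 117.9]
tool_rot: [-3.14, -0.002, -0.232]
force: [0.3, 0.6, 0.6]
width: 0.2
gripper_force: 0.7
```

>>> drive_tool --motion '[{"fingers": 0, "linear": [0.004, 0, 0], "twist": 0}, {"fingers": 0, "linear": [0.004, 0, 0], "twist": 0}, {"fingers": 0, "linear": [0.004, 0, 0], "twist": 0}, {"fingers": 0, "linear": [0.004, 0, 0], "twist": 0}, {"fingers": 0, "linear": [0.004, 0, 0], "twist": 0}]'

```text
clock: 7.88
eef_pos: [533.1, 280.4, 116.3]
tool_rot: [3.142, 0.0, -0.231]
force: [0.0, -0.3, 0.6]
width: -0.4
gripper_force: 0.1
```

>>> drive_tool --motion '[{"fingers": 0, "linear": [0.004, 0, 0], "twist": 0}, {"fingers": 0, "linear": [0.004, 0, 0], "twist": 0}, {"fingers": 0, "linear": [0.004, 0, 0], "twist": 0}, {"fingers": 0, "linear": [0.004, 0, 0], "twist": 0}, {"fingers": 0, "linear": [0.004, 0, 0], "twist": 0}]'

```text
clock: 8.3
eef_pos: [552.7, 275.7, 116.3]
tool_rot: [3.142, -0.0, -0.231]
force: [-0.1, -0.2, -0.6]
width: 0.0
gripper_force: 0.0
```

```bash
python3 look.py 205 195 p4
```

```text
(no output)
```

View pics/p4.png

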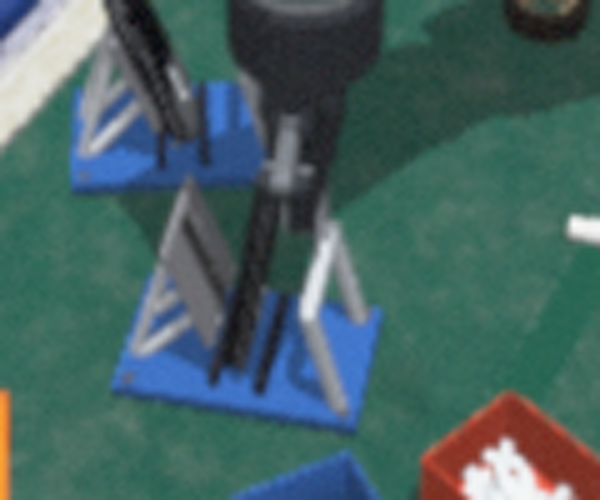

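The left handset is raised to near vertical, from (235,360) to (265,200), with its foot in the slot. I'll continue.

>>> drive_tool --motion '[{"fingers": 0, "linear": [0.004, 0, 0], "twist": 0}, {"fingers": 0, "linear": [0.004, 0, 0], "twist": 0}, {"fingers": 0, "linear": [0.003, 0, 0], "twist": 0}, {"fingers": 0, "linear": [0.003, 0, 0], "twist": 0}, {"fingers": 0, "linear": [0.003, 0, 0], "twist": 0}]'

```text
clock: 8.77
eef_pos: [569.2, 271.9, 116.3]
tool_rot: [3.142, -0.0, -0.231]
force: [0.4, -0.4, 0.2]
width: 0.0
gripper_force: 0.0
```

>>> drive_tool --motion '[{"fingers": 0, "linear": [0.003, 0, 0], "twist": 0}, {"fingers": 0, "linear": [0.003, 0, 0], "twist": 0}, {"fingers": 0, "linear": [0.003, 0, 0], "twist": 0}, {"fingers": 0, "linear": [0.003, 0, 0], "twist": 0}, {"fingers": 0, "linear": [0.003, 0, 0], "twist": 0}]'

```text
clock: 9.18
eef_pos: [583.7, 268.5, 116.3]
tool_rot: [-3.142, 0.0, -0.231]
force: [-0.1, 0.1, -0.9]
width: -0.2
gripper_force: 0.1
```

>>> drive_tool --motion '[{"fingers": 0, "linear": [0.003, 0, 0], "twist": 0}, {"fingers": 0, "linear": [0.003, 0, 0], "twist": 0}, {"fingers": 0, "linear": [0, 0, 0], "twist": 0}, {"fingers": 0, "linear": [0, 0, 0], "twist": 0}]'

```text
clock: 9.52
eef_pos: [589.5, 267.0, 116.3]
tool_rot: [3.142, -0.0, -0.232]
force: [0.2, -0.4, -0.3]
width: 0.0
gripper_force: 0.0
```

>>> drive_tool --motion '[{"fingers": 0, "linear": [-0.01, 0, 0], "twist": 0}, {"fingers": 0, "linear": [-0.02, 0, 0], "twist": 0}, {"fingers": 0, "linear": [-0.025, 0, 0], "twist": 0}, {"fingers": 0, "linear": [-0.03, 0, 0], "twist": 0}, {"fingers": 0, "linear": [-0.025, 0, 0], "twist": 0}]'

```text
clock: 9.93
eef_pos: [479.2, 292.9, 116.3]
tool_rot: [3.141, 0.002, -0.23]
force: [-0.5, 1.0, 0.4]
width: -0.3
gripper_force: 0.0
```

>>> drive_tool --motion '[{"fingers": 0, "linear": [0, 0, -0.03], "twist": 0}, {"fingers": 0, "linear": [0, 0, -0.03], "twist": 0}, {"fingers": 0, "linear": [0, 0, -0.03], "twist": 0}, {"fingers": 0, "linear": [0, 0, 0], "twist": 0}, {"fingers": 0, "linear": [0, 0, 0], "twist": 0}]'

```text
clock: 10.35
eef_pos: [482.3, 293.3, 208.1]
tool_rot: [-3.138, -0.002, -0.23]
force: [-0.3, 0.4, -0.8]
width: -0.1
gripper_force: 0.0
```

```bash
python3 - <<'E'
from cell import cams
import cv2
a=cams.get_image("side")["color"][120:300,180:350]
cv2.imwrite("pics/p5.png",cv2.resize(a,(560,593),interpolation=2))
E
```

```text
(no output)
```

View pics/p5.png

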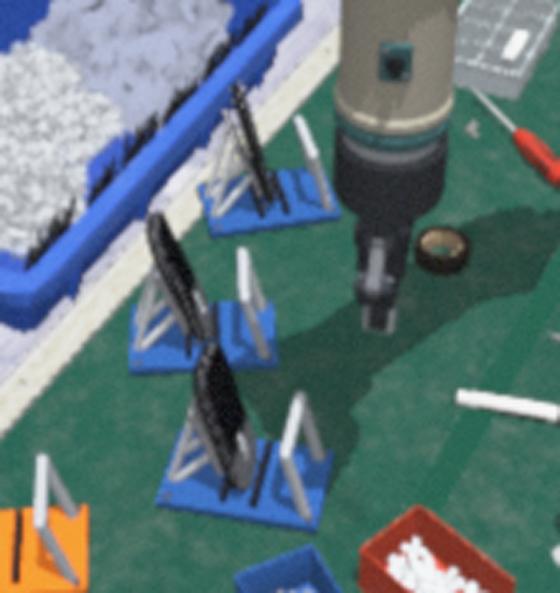

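The final view shows all three handsets leaning back on their backrests at (250,150), (175,270) and (220,410), with their feet in the slots. The arm is clear.

```bash
python3 -c "
from cell import ctrl;print(ctrl.finish_job())"
```

```text
the job is handed in; nothing more can be done
None
```

Both tipped handsets (the outer two blue cradles) now lean back on their backrests with their feet in the slots; I touched nothing else and handed the job in at about 10.4 s, before any verdict was returned.

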